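# Build up an alternating electrode stack on a splined post

### The job

The electrolysis cell on the bench has its first copper plate; add the next two so that the stack alternates, lowering each gently over the toothed blue post until it is fully home, white spacer up: first the steel plate that lies ready, with its tab down in the slot of the black terminal, then the copper plate with its tab in the slot of the red terminal. The copper plate still stands in the drip rack: lift it out by its tab, lay it flat on the bench with the spacer up and take it again by the spacer. Let go of both and leave the beaker, the bottle and the timer where they are.

Things in the scene. Friction and masses are not known exactly. Their poses are not given: they have to be found in the camera images.
- electrode_cell: Electrolysis cell, fixed: grey base 92 x 158 x 12 mm, blue splined post in the middle, red terminal at +y, black terminal at -y, a first copper plate fixed on the post (tab in the red slot, spacer top 30 mm above the bench). Origin: on the bench under the post's axis, z up. Seated, the steel plate's back is 30 mm above the bench, the copper plate's 48 mm.
- post_top (a point): Tip of the cell's upright blue splined post, 78.5 mm above the bench: cone nose, below 70 mm 6 round-topped teeth, 30 mm over the teeth, 22 mm between. A plate goes on when its tab lies along the cell's y axis, to either side (also at 60 degrees steps from that, where the tab misses the slots). Play about 1.2 mm and 4 degrees.
- red_terminal (a point): Red terminal: two brass prongs, 44 to 58 mm from the post's axis, with an upright slot 20 mm wide between them, open at the top and towards the post; behind them a red block, 82 mm high with its socket; prong tops 75 mm. The point is at the slot's middle, 72 mm above the bench, 51 mm from the post's axis along the cell's +y.
- black_terminal (a point): Black terminal, the same with a black block: slot 20 mm wide between two brass prongs, open at the top and towards the post. The point is at the slot's middle, 72 mm above the bench, 51 mm from the post's axis along the cell's -y.
- drip_rack: White drip rack, fixed, 150 (x) x 88 (y) x 56 mm. Slots at x = -33 and +33 mm hold a standing plate by its side edges in grooves 8.5 mm wide, up to 53 mm above the bench; its lower edge stands 10 mm above the bench; it comes out straight up. Origin: on the bench under its middle; +x points left. One slot is empty. Between rack and cell the bench is free.
- steel_plate: Silvery steel electrode plate, 0.12 to 0.2 kg: 64 x 64 mm, 6 mm thick, a tab on one edge, a white spacer in the middle that stands 12 mm proud of the front. Origin: on the back face, at the bore's centre; +x to the tab, +z out of the front (up when it lies spacer up). Starts lying on the bench between cell and rack, spacer up, turned any way within 52 degrees of tab towards the robot.
- copper_plate: Copper-coloured electrode plate, 0.12 to 0.2 kg: 64 x 64 mm, 6 mm thick, a tab on one edge, a white spacer in the middle that stands 12 mm proud of the front. Origin: on the back face, at the bore's centre; +x to the tab, +z out of the front (up when it lies spacer up). Starts on edge in the rack's slot at x = -33 mm, tab straight up, tab end 98 mm above the bench, spacer side towards the rack's +x (left).
- steel_tab (a point): Tab of the steel plate: 14 mm wide, 8 mm thick (flush with the back), from the sheet's edge at 32 mm to 56 mm from the bore's centre. The point is 44 mm from the bore's centre along the plate's +x, half way through the tab.
- copper_tab (a point): Tab of the copper plate: 14 mm wide, 8 mm thick (flush with the back), from the sheet's edge at 32 mm to 56 mm from the bore's centre. The point is 44 mm from the bore's centre along the plate's +x, half way through the tab.
- steel_spacer (a point): Middle of the top of the steel plate's white plastic spacer, 18 mm along +z from the plate's origin. The spacer is 44 mm square, its flat sides parallel to the plate's edges; through it runs the bore with 6 inward teeth, 24.4 mm between tooth tips, 32.6 mm at the roots.
- copper_spacer (a point): Middle of the top of the copper plate's white plastic spacer, 18 mm along +z from the plate's origin. The spacer is 44 mm square, its flat sides parallel to the plate's edges; through it runs the bore with 6 inward teeth, 24.4 mm between tooth tips, 32.6 mm at the roots.
- glass_beaker: Glass beaker, 51 mm wide, 68 mm high, loose, on the bench behind the work; leave it alone. Origin under its middle.
- buffer_bottle: Small white bottle with a blue cap, 38 mm wide, 75 mm high, loose, on the bench to the right; leave it alone. Origin under its middle.
- timer: Small white and grey bench timer, 56 x 66 x 16 mm, loose, on the bench to the left; leave it alone. Origin under its middle.
Things that resemble listed ones, but are neither listed nor needed, are in the scene too. What is shaped like the steel_plate but green or yellow is not meant.

How it is judged:
By the outcome, as a careful person would: the job done as asked, in the order asked, and still so for the second after the job is handed in, with the robot touching nothing.
It also fails if it takes over 72 s, if anything falls off the work surface, if the arm or the gripper's body presses on something with over 40 N, if the wrist force passes 120 N, or if a joint passes its speed limit or range.

### The arm

A 6-joint arm with a two-finger parallel gripper is mounted at the origin on a cart in front of the work surface, level with it; the furniture and walls round the work are solid. World frame = base frame: x ahead of the robot, y to its left, z up, the work surface at z = 0. Lengths are in mm, angles in rad, forces in N, time in s.
With the tool pointing down it reaches from about 275 to 750 mm from the base axis. Payload 10.2 kg.
Tool frame: the origin (TCP) lies on the centre line of the jaws, within the pads' length; the fingertips stand 17 mm ahead of it and the grasp point (between the pads) lies 2 mm behind it; z points along the fingers, y is the line along which they close (so a half turn about z gives the same grasp; the last joint's range is limited). The gripper opens to 85 mm and grips with 20 to 120 N. Pads are 22 mm wide; open, the fingers measure 114 mm over their backs; the gripper's body (76 mm by 85 mm) begins 54 mm behind the grasp point. The pads swing forward as they close: fully open they stand 13 mm farther back than shut.
Start: joints at [1.007, 0.313, 1.498, -0, 1.331, -0.223], TCP at [175.49, 494.808, 248.294] pointing down, gripper open.
Joint ranges: [-2.94, 2.94], [-0.97, 2.17], [0.19, 2.56], [-1.23, 4.37], [0.02, 3.11], [-2.88, 2.88]. Speed limits (rad/s): [2.39, 2.39, 3.01, 3.14, 3.14, 3.14].

### API

Orientations are given as a unit quaternion [w, x, y, z].
In Python, from rig import ctrl gives the robot as it stands. The module is installed in compiled form; this text tells all that it offers.
- The arm moves only by the shell command python3 -m jog 'ROWS' [FORCE]. ROWS is JSON, a list of rows, each an object with "delta_pos": the shift along the world's x, y, z in mm, a list of three; "angular": the turn, a rotation vector about the world's x, y, z in rad, a list of three; "fingers": the opening, from 0 (shut) to 1 (fully open). In form: [{"delta_pos": [tx, ty, tz], "angular": [rx, ry, rz], "fingers": fingers}, ...]. A call has 1 to 10 rows; each row is the pose to reach, as a shift and turn from the pose commanded when the call began; what a row does not reach only later rows make up. A row lasts 1/8 s, in which the tool goes at most 62.5 mm and 10.7 degrees, less where a joint would pass 70% of its speed; a pose out of reach is approached as far as the arm can. A call with a gripper value outside its range is refused whole. The fingers move at their own pace and stop on an object; FORCE is the grip in N (left out, the last holds). Time passes only in rows, so rows that repeat a pose let the fingers close. It gives the time, the measured TCP pose, the force, the opening and the grip force at its end, in the units of the state.
- ctrl.sense(): the state, without advancing time (a new reading comes with each control period).
- ctrl.capture(name): name is "scene" or "top" or "wrist"; returns a dict with "pixels" (400x640x3 uint8, blue, green, red), "fx", "fy", "cx", "cy" (pixels), "R" (3x3) and "t" (3): a world point X has camera coordinates R X + t. Camera axes: x right, y down, z forward; pixel columns grow to the right and rows downward; lengths in mm; the calibration is good to about 2 mm. A picture is of the moment at which its call begins. There is no depth.
- ctrl.finish_job(): hands the job in; it is judged then, once.
The state is a dict: "time_s": time; "joints": joint angles; "dq": joint speeds; "tau": joint torques, N m; "eef_pos": TCP position; "ee_rot": TCP orientation; "force": force on the tool from outside, world axes, zero at the start; "wrist_torque": the same for the moment, N m; "grip_width": opening from 0.0 (shut) to 1.0 (fully open); "grip_force": force on a finger pad.
Only numpy, scipy, OpenCV 4.12 (cv2) and the standard library are available. Lean on these libraries where they do the work, as an engineer would, in place of code of your own. Each camera call takes 0.05 s, during which the arm holds its last target. There are 200 camera calls.

## Working session

There is one attempt and no reset: what is moved stays moved. The work goes in short steps, Python scripts to look and compute and a shell command to move; the robot and the scene stay as the last step left them, time stands still between calls to the robot, and variables do not carry over. Pictures are saved under pics/ and viewed, at most 10 in all, crops included, and the job is handed in when it is done.

```bash
mkdir -p pics; cat > h.py <<'E'
import numpy as np, cv2, pickle
from rig import ctrl
def cap(n,save):
    c=ctrl.capture(n); pickle.dump(c,open(f'pics/{save}.pkl','wb')); cv2.imwrite(f'pics/{save}.png',c['pixels']); return c
def load(s): return pickle.load(open(f'pics/{s}.pkl','rb'))
def back(c,u,v,z):
    R=np.array(c['R']);t=np.array(c['t']); d=R.T@np.array([(u-c['cx'])/c['fx'],(v-c['cy'])/c['fy'],1.]); o=-R.T@t
    return o+d*(z-o[2])/d[2]
def proj(c,X):
    p=np.array(c['R'])@np.array(X,float)+np.array(c['t']); return [c['fx']*p[0]/p[2]+c['cx'],c['fy']*p[1]/p[2]+c['cy']]
E
python3 - <<'E'
from h import *
print(ctrl.sense())
a=cap('top','top0');b=cap('scene','sc0')
for c in(a,b): print(c['fx'],-np.array(c['R']).T@c['t'])
E
```

```text
{'time_s': 0.0, 'joints': array([ 1.00658715e+00,  3.13447711e-01,  1.49844657e+00,  1.83487649e-05,
        1.33099402e+00, -2.23380002e-01]), 'dq': array([ 0.00039243,  0.00065533, -0.00150031,  0.00067414, -0.00019145,
        0.00212843]), 'tau': array([-3.68968376e-04, -4.12266648e+01, -2.59742939e+01, -2.21430714e-04,
        4.14602197e-03,  5.69300511e-06]), 'eef_pos': array([175.3587115 , 494.59662479, 247.73265973]), 'ee_rot': array([-2.56795603e-04,  1.69593062e-01,  9.85513964e-01, -5.94820807e-04]), 'force': array([-0.53313029, -0.36252853, -0.30663704]), 'wrist_torque': array([ 0.02229802, -0.04580865, -0.00896771]), 'grip_force': 0.0, 'grip_width': 0.9975679900809471}
444.304528452713 [ 226.53232123  -41.83761376 1539.86162131]
435.12346414981977 [-388.74844749 -685.71540889  864.48050968]
```

View pics/top0.png

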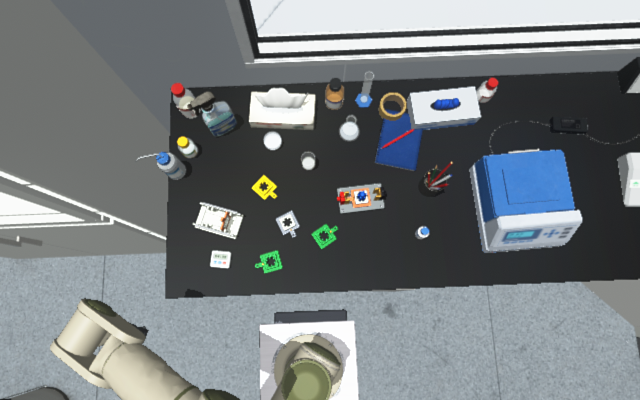

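View pics/sc0.png

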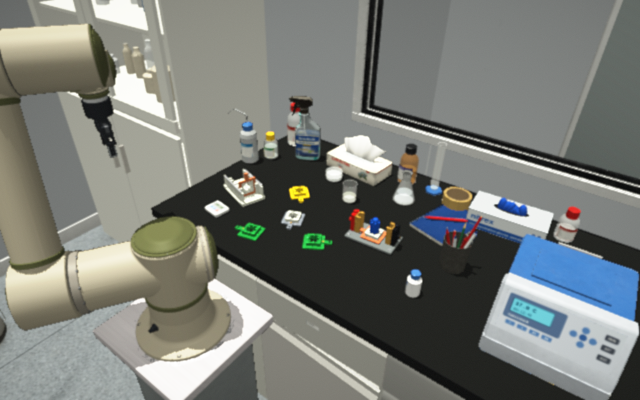

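The top view shows the silver plate at (288,223), with green decoys at (271,262) and (324,236) and a yellow one at (264,187). The cell is at (361,197) and the rack at (218,221). The silver plate is the only steel-coloured one, so I'll confirm it in an enlarged crop.

```bash
python3 - <<'E'
from h import *
c=load('top0'); im=c['pixels'][165:275,190:400]
# side by side scaled
cv2.imwrite('pics/crop0.png',cv2.resize(im,None,fx=3.8,fy=3.8,interpolation=cv2.INTER_CUBIC))
for n,u,v,z in[('steel',288,223,18),('cell',361,197,78),('rack',218,221,56)]: print(n,back(c,u,v,z))
print(c['R'])
E
```

```text
steel [485.37693538  49.63761609  18.        ]
cell [ 553.87490225 -202.50070796   78.        ]
rack [495.51664813 284.25922555  56.        ]
[[-0.04040075 -0.99917621 -0.00383189]
 [-0.97714333  0.04031034 -0.20872466]
 [ 0.20870718 -0.00468833 -0.97796694]]
```

View pics/crop0.png

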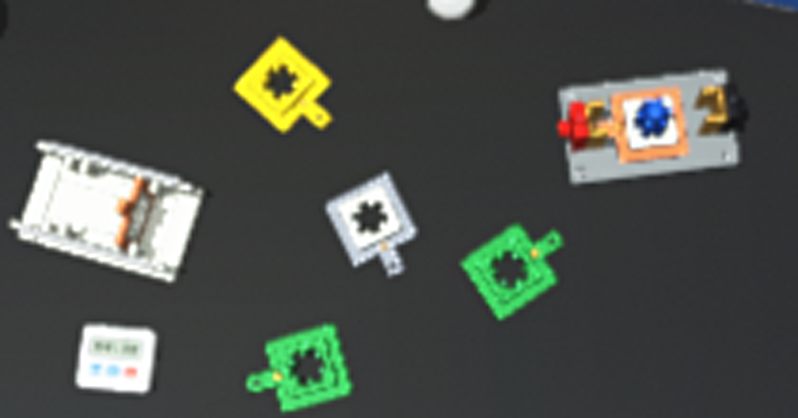

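The crop confirms it: the silver plate has a white spacer at crop (370,217) and its tab at (393,265), pointing towards the robot. I'm moving above it now.

```bash
python3 -m jog '[{"delta_pos":[310,-445,-60],"angular":[0,0,-2.34],"fingers":1},{"delta_pos":[310,-445,-60],"angular":[0,0,-2.34],"fingers":1},{"delta_pos":[310,-445,-60],"angular":[0,0,-2.34],"fingers":1},{"delta_pos":[310,-445,-60],"angular":[0,0,-2.34],"fingers":1},{"delta_pos":[310,-445,-60],"angular":[0,0,-2.34],"fingers":1},{"delta_pos":[310,-445,-60],"angular":[0,0,-2.34],"fingers":1},{"delta_pos":[310,-445,-60],"angular":[0,0,-2.34],"fingers":1},{"delta_pos":[310,-445,-60],"angular":[0,0,-2.34],"fingers":1},{"delta_pos":[310,-445,-60],"angular":[0,0,-2.34],"fingers":1},{"delta_pos":[310,-445,-60],"angular":[0,0,-2.34],"fingers":1}]' 40
python3 -m jog '[{"delta_pos":[0,0,0],"angular":[0,0,0],"fingers":1},{"delta_pos":[0,0,0],"angular":[0,0,0],"fingers":1},{"delta_pos":[0,0,0],"angular":[0,0,0],"fingers":1}]'
python3 - <<'E'
from h import *
s=ctrl.sense();print(s['joints'],s['eef_pos'],s['ee_rot'])
c=cap('wrist','w1');print(c['fx'],c['cx'],c['cy'],-np.array(c['R']).T@c['t'],np.array(c['R']).round(3))
E
```

```text
time_s: 1.35
eef_pos: [486.4, 47.3, 187.4]
ee_rot: [-0.0, 0.897, 0.442, -0.001]
force: [-0.1, 0.7, -0.4]
grip_width: 1.002
grip_force: 0.0
time_s: 1.72
eef_pos: [485.3, 50.2, 188.4]
ee_rot: [0.0, 0.894, 0.448, 0.0]
force: [-0.2, 0.4, -0.2]
grip_width: 0.999
grip_force: 0.0
[-1.37491556e-01  2.89653106e-01  1.69395669e+00 -2.96112045e-05
  1.15779419e+00  5.04571649e-01] [485.33259435  50.24864577 188.42067304] [6.45864243e-05 8.94102770e-01 4.47861840e-01 7.00778193e-05]
282.14826930584536 316.16194473744014 197.64431398149864 [532.42887132 113.31440267 312.64701852] [[ 0.801 -0.598  0.001]
 [-0.569 -0.762  0.309]
 [-0.184 -0.248 -0.951]]
```

View pics/w1.png

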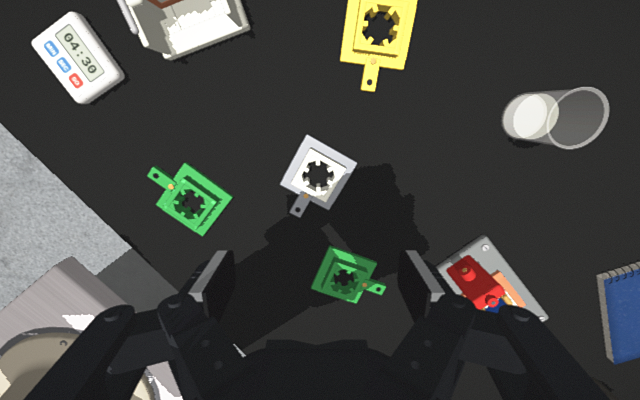

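The wrist view shows the steel plate's bore at (318,176) and its tab at (297,211). I'll refine these with a threshold and do the cell from the top picture.

```bash
cat >> h.py <<'E'
def rect(c,box,mask,z):
    x0,y0,x1,y1=box; m=np.zeros(mask.shape,np.uint8); m[y0:y1,x0:x1]=mask[y0:y1,x0:x1]*255
    n,l,st,ce=cv2.connectedComponentsWithStats(m); k=1+np.argmax(st[1:,4])
    pts=cv2.findContours((l==k).astype(np.uint8),cv2.RETR_EXTERNAL,cv2.CHAIN_APPROX_NONE)[0][0][:,0,:]
    W=np.array([back(c,u,v,z)[:2] for u,v in pts],np.float32)
    r=cv2.minAreaRect(W); return r,W
E
python3 - <<'E'
from h import *
c=load('w1'); p=c['pixels'].astype(int)
g=p.min(2)
print(p[160,310],p[150,300],p[165,340],p[190,297],p[205,299])
for th in(190,215,235):
    print(th,rect(c,(270,130,365,222),g>th,18)[0])
print(rect(c,(270,130,365,222),g>100,6)[0])
print('bore',back(c,318,176,18),'tabend',back(c,297,213,8))
t=load('top0')
print('steel top bore',back(t,287.4,222.1,18),back(t,293.4,234.7,8))
q=lambda x,y:(190+(x+.5)/3.8-.5,165+(y+.5)/3.8-.5)
for n,x,y,z in[('post',652,118,76),('red',568,127,82),('blk',737,107,82),('b1',560,90,12),('b2',725,70,12),('b3',740,160,12),('b4',574,184,12),('r1',45,147,56),('r2',203,190,56),('r3',172,280,56),('r4',15,228,56),('tabtop1',137,182,98),('tabtop2',122,243,98)]:
    print(n,back(t,*q(x,y),z)[:2].round(1))
E
```

```text
[255 255 255] [233 230 229] [201 221 224] [222 217 213] [132 128 127]
190 ((493.16778564453125, 57.49101257324219), (59.823402404785156, 60.32905197143555), 23.82737159729004)
215 ((492.8671569824219, 57.70823287963867), (59.43753433227539, 59.1492919921875), 23.85999870300293)
235 ((491.31597900390625, 54.9935302734375), (43.5538215637207, 43.5238037109375), 24.234111785888672)
((480.4338684082031, 50.535362243652344), (87.74607849121094, 64.48175811767578), 23.890451431274414)
bore [491.53993774  54.87411188  18.        ] tabend [444.54256404  32.20575428   8.        ]
steel top bore [488.62669835  51.63277981  18.        ] [445.1513324   32.62016567   8.        ]
post [ 558.8 -203.7]
red [ 552.4 -128.3]
blk [ 564.4 -279. ]
b1 [ 603.6 -126.8]
b2 [ 616.5 -281.7]
b3 [ 530.3 -289.5]
b4 [ 514.1 -135.2]
r1 [559.2 341.1]
r2 [514.  199.2]
r3 [434.1 227.2]
r4 [486.4 366.8]
tabtop1 [515.3 249.8]
tabtop2 [462.2 262.6]
```

```bash
python3 -m jog '[{"delta_pos":[6,5,-40],"angular":[0,0,-0.17],"fingers":0.75},{"delta_pos":[6,5,-80],"angular":[0,0,-0.34],"fingers":0.75},{"delta_pos":[6,5,-110],"angular":[0,0,-0.508],"fingers":0.75},{"delta_pos":[6,5,-135],"angular":[0,0,-0.508],"fingers":0.75},{"delta_pos":[6,5,-150],"angular":[0,0,-0.508],"fingers":0.75},{"delta_pos":[6,5,-160],"angular":[0,0,-0.508],"fingers":0.75},{"delta_pos":[6,5,-164],"angular":[0,0,-0.508],"fingers":0.75},{"delta_pos":[6,5,-164],"angular":[0,0,-0.508],"fingers":0.75},{"delta_pos":[6,5,-164],"angular":[0,0,-0.508],"fingers":0.3},{"delta_pos":[6,5,-164],"angular":[0,0,-0.508],"fingers":0.3}]' 50
python3 -m jog '[{"delta_pos":[0,0,0],"angular":[0,0,0],"fingers":0.3},{"delta_pos":[0,0,0],"angular":[0,0,0],"fingers":0.3},{"delta_pos":[0,0,0],"angular":[0,0,0],"fingers":0.3}]'
```

```text
time_s: 3.02
eef_pos: [492.0, 54.7, 25.2]
ee_rot: [0.0, 0.978, 0.207, 0.001]
force: [-1.6, -1.1, 5.7]
grip_width: 0.495
grip_force: 51.5
time_s: 3.4
eef_pos: [491.9, 54.7, 25.2]
ee_rot: [0.0, 0.978, 0.207, 0.001]
force: [-1.3, -0.3, 5.5]
grip_width: 0.495
grip_force: 51.5
```

```bash
python3 -m jog '[{"delta_pos":[0,0,15],"angular":[0,0,0],"fingers":0.3},{"delta_pos":[0,0,60],"angular":[0,0,0],"fingers":0.3},{"delta_pos":[5,-20,120],"angular":[0,0,0.18],"fingers":0.3},{"delta_pos":[20,-70,160],"angular":[0,0,0.36],"fingers":0.3},{"delta_pos":[30,-130,180],"angular":[0,0,0.54],"fingers":0.3},{"delta_pos":[42,-190,180],"angular":[0,0,0.72],"fingers":0.3},{"delta_pos":[55,-250,180],"angular":[0,0,0.90],"fingers":0.3},{"delta_pos":[67,-305,180],"angular":[0,0,1.08],"fingers":0.3},{"delta_pos":[74,-339,180],"angular":[0,0,1.24],"fingers":0.3},{"delta_pos":[74,-339,180],"angular":[0,0,1.24],"fingers":0.3}]'
python3 -m jog '[{"delta_pos":[0,0,0],"angular":[0,0,0],"fingers":0.3},{"delta_pos":[0,0,0],"angular":[0,0,0],"fingers":0.3}]'
python3 - <<'E'
from h import *
s=ctrl.sense();print(s['joints'],s['eef_pos'],s['ee_rot'],s['force'])
c=cap('wrist','w2');print(-np.array(c['R']).T@c['t'])
E
```

```text
time_s: 4.65
eef_pos: [565.0, -286.4, 204.4]
ee_rot: [-0.0, 0.676, 0.737, -0.0]
force: [0.2, 0.3, -2.2]
grip_width: 0.499
grip_force: 51.6
time_s: 4.9
eef_pos: [565.6, -283.1, 204.9]
ee_rot: [0.0, 0.675, 0.737, 0.0]
force: [-0.4, 0.2, -2.6]
grip_width: 0.494
grip_force: 51.6
[-6.49043374e-01  5.84096081e-01  1.20528297e+00  1.03009845e-04
  1.35202042e+00 -7.36615700e-01] [ 565.56240787 -283.07582208  204.86674107] [9.15306119e-05 6.75485682e-01 7.37373096e-01 5.89916587e-05] [-0.36726974  0.156728   -2.61537244]
[ 558.41719684 -204.60924595  329.08691733]
```

View pics/w2.png

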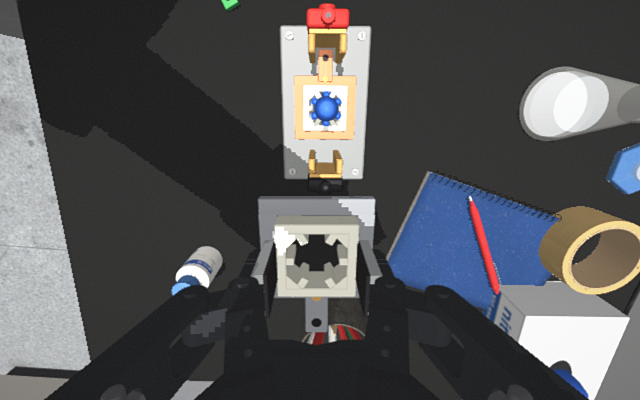

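Picture: post tip at about (326,109), red slot at (327,43), black slot at (325,163), and the held plate's bore at (316,259). I'll take one enlarged crop to read these better.

```bash
python3 - <<'E'
from h import *
c=load('w2'); im=c['pixels']
a=cv2.resize(im[0:195,275:378],None,fx=3,fy=3,interpolation=cv2.INTER_CUBIC)
b=cv2.resize(im[190:340,250:382],None,fx=3,fy=3,interpolation=cv2.INTER_CUBIC)
o=np.zeros((585,309+396,3),np.uint8); o[:585,:309]=a; o[:450,309:]=b; cv2.imwrite('pics/crop2.png',o)
T=ctrl.sense()['eef_pos']
for z in(-7,-19): print(proj(c,T+[0,0,z]))
hsv=cv2.cvtColor(im,cv2.COLOR_BGR2HSV)
m=((hsv[...,0]>100)&(hsv[...,0]<130)&(hsv[...,1]>120))[80:140,300:355]
ys,xs=np.nonzero(m);print(xs.mean()+300,ys.mean()+80,xs.min()+300,xs.max()+300,ys.min()+80,ys.max()+80)
g=(abs(im[...,0].astype(int)-im[...,2])<15)&(im.min(2)>100)&(im.max(2)<215)
E
```

```text
[np.float64(316.4945593484657), np.float64(262.8227234893637)]
[np.float64(316.4678589035395), np.float64(251.67784654740993)]
325.5846153846154 108.26923076923077 311 341 92 125
```

View pics/crop2.png

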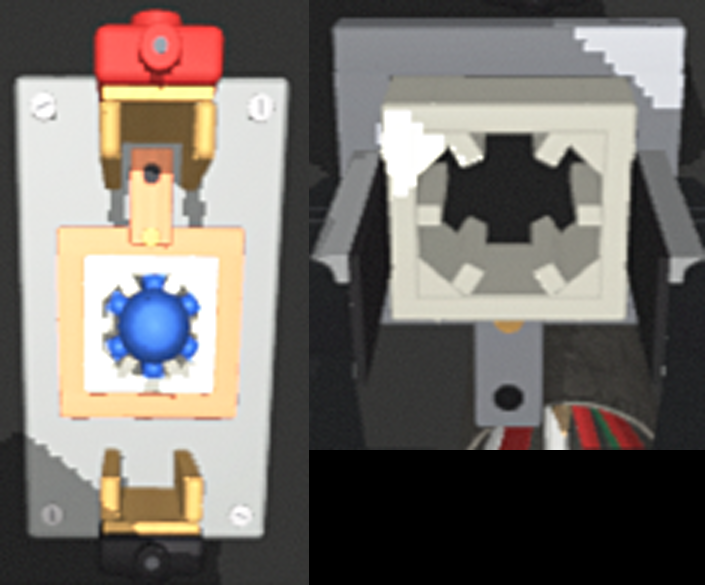

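```bash
python3 - <<'E'
from h import *
c=load('w2'); q=lambda x,y:(275+(x+.5)/3-.5,(y+.5)/3-.5)
B=lambda x,y,z:back(c,*q(x,y),z)[:2]
P=[B(15,78,12),B(289,78,12),B(263,535,12),B(28,535,12)]
a=(P[0]+P[1])/2-(P[3]+P[2])/2; print('yaw+y',np.degrees(np.arctan2(a[1],a[0])),'ctr',sum(P)/4, np.linalg.norm(a),np.linalg.norm(P[0]-P[1]))
e=P[0]-P[3];f=P[1]-P[2];print([np.degrees(np.arctan2(v[1],v[0])) for v in(e,f)])
print('teeth',B(153.5,325.5,69),'nose',B(155,325,78))
for n,x1,x2,y,z in[('redprong',107,209,92,75),('blkprong',113,193,520,75),('cutab',132,171,150,20)]:print(n,(B(x1,y,z)+B(x2,y,z))/2)
print('screws',B(43,107,12),B(261,107,12),B(241,514,12),B(52,514,12))
s=ctrl.sense()['ee_rot'];print(np.degrees(2*np.arctan2(s[2],s[1]))-90)
E
```

```text
yaw+y 94.71363269410858 ctr [ 567.17409084 -205.80292932] 154.49144023070974 90.08223406492736
[np.float64(94.63246683257918), np.float64(94.7947966000821)]
teeth [ 567.08547777 -205.72052185] nose [ 567.1946229  -205.51052045]
redprong [ 562.24835153 -146.97250383]
blkprong [ 572.35884972 -262.339271  ]
cutab [ 562.63935637 -151.37428606]
screws [ 525.6260017  -140.41936788] [ 597.68689608 -134.02842655] [ 609.08503883 -271.35097506] [ 537.13555041 -277.72743997]
5.022148165479223
```

```bash
python3 -m jog '[{"delta_pos":[1,40,0],"angular":[0,0,0],"fingers":0.3},{"delta_pos":[1.3,76.8,-20],"angular":[0,0,-0.005],"fingers":0.3},{"delta_pos":[1.3,76.8,-60],"angular":[0,0,-0.005],"fingers":0.3},{"delta_pos":[1.3,76.8,-85],"angular":[0,0,-0.005],"fingers":0.3},{"delta_pos":[1.3,76.8,-95],"angular":[0,0,-0.005],"fingers":0.3},{"delta_pos":[1.3,76.8,-100],"angular":[0,0,-0.005],"fingers":0.3},{"delta_pos":[1.3,76.8,-105],"angular":[0,0,-0.005],"fingers":0.3},{"delta_pos":[1.3,76.8,-109],"angular":[0,0,-0.005],"fingers":0.3},{"delta_pos":[1.3,76.8,-112],"angular":[0,0,-0.005],"fingers":0.3},{"delta_pos":[1.3,76.8,-112],"angular":[0,0,-0.005],"fingers":0.3}]'
```

```text
time_s: 6.2
eef_pos: [567.1, -206.9, 92.2]
ee_rot: [-0.0, 0.678, 0.735, 0.001]
force: [3.0, 3.8, -3.5]
grip_width: 0.498
grip_force: 51.5
```

```bash
python3 -m jog '[{"delta_pos":[0.2,0.3,-4],"angular":[0,0,0],"fingers":0.3},{"delta_pos":[0.2,0.3,-8],"angular":[0,0,0],"fingers":0.3},{"delta_pos":[0.2,0.3,-12],"angular":[0,0,0],"fingers":0.3},{"delta_pos":[0.2,0.3,-16],"angular":[0,0,0],"fingers":0.3},{"delta_pos":[0.2,0.3,-20],"angular":[0,0,0],"fingers":0.3},{"delta_pos":[0.2,0.3,-24],"angular":[0,0,0],"fingers":0.3},{"delta_pos":[0.2,0.3,-28],"angular":[0,0,0],"fingers":0.3},{"delta_pos":[0.2,0.3,-31],"angular":[0,0,0],"fingers":0.3},{"delta_pos":[0.2,0.3,-33],"angular":[0,0,0],"fingers":0.3},{"delta_pos":[0.2,0.3,-34],"angular":[0,0,0],"fingers":0.3}]'
```

```text
time_s: 7.45
eef_pos: [567.0, -206.6, 58.2]
ee_rot: [-0.0, 0.677, 0.736, 0.0]
force: [1.0, 6.6, 1.5]
grip_width: 0.499
grip_force: 52.0
```

```bash
python3 -m jog '[{"delta_pos":[0,0.3,-1],"angular":[0,0,0],"fingers":0.3},{"delta_pos":[0,0.3,-2],"angular":[0,0,0],"fingers":0.3},{"delta_pos":[0,0.3,-3],"angular":[0,0,0],"fingers":0.3},{"delta_pos":[0,0.3,-3.5],"angular":[0,0,0],"fingers":0.3},{"delta_pos":[0,0.3,-3.5],"angular":[0,0,0],"fingers":0.3}]'
```

```text
time_s: 8.07
eef_pos: [567.0, -206.5, 55.2]
ee_rot: [-0.0, 0.677, 0.736, 0.0]
force: [-0.3, 5.7, 5.1]
grip_width: 0.497
grip_force: 52.4
```

```bash
python3 -m jog '[{"delta_pos":[0,0,0],"angular":[0,0,0],"fingers":0.75},{"delta_pos":[0,0,0],"angular":[0,0,0],"fingers":0.75},{"delta_pos":[0,0,20],"angular":[0,0,0],"fingers":0.75},{"delta_pos":[0,0,60],"angular":[0,0,0],"fingers":0.75},{"delta_pos":[0,-30,120],"angular":[0,0,0],"fingers":0.75},{"delta_pos":[0,-77,150],"angular":[0,0,0],"fingers":0.75},{"delta_pos":[0,-77,150],"angular":[0,0,0],"fingers":0.75}]'
python3 - <<'E'
from h import *
c=cap('wrist','w3')
cv2.imwrite('pics/crop3.png',cv2.resize(c['pixels'][0:195,240:415],None,fx=3,fy=3,interpolation=cv2.INTER_CUBIC))
E
```

```text
time_s: 8.95
eef_pos: [567.0, -287.5, 207.4]
ee_rot: [0.003, 0.679, 0.734, -0.0]
force: [-0.1, 0.6, -0.8]
grip_width: 0.748
grip_force: 0.0
```

View pics/crop3.png

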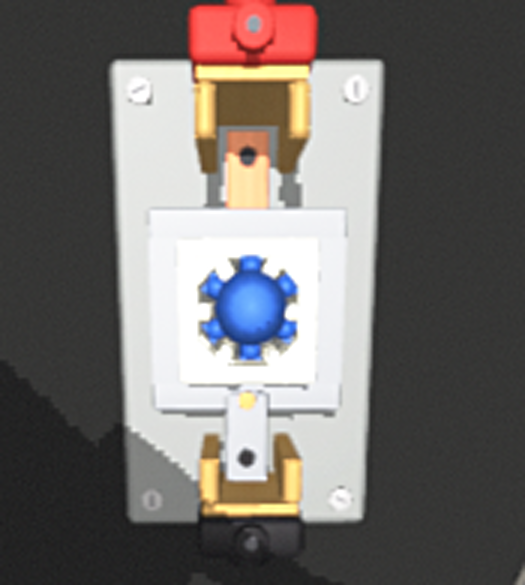

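The steel plate is seated: tab in the black slot, post teeth through the spacer. On to the rack.

```bash
python3 -m jog '[{"delta_pos":[-91,483,0],"angular":[0,0,-0.35],"fingers":0.5},{"delta_pos":[-91,483,0],"angular":[0,0,-0.35],"fingers":0.5},{"delta_pos":[-91,483,0],"angular":[0,0,-0.35],"fingers":0.5},{"delta_pos":[-91,483,0],"angular":[0,0,-0.35],"fingers":0.5},{"delta_pos":[-91,483,0],"angular":[0,0,-0.35],"fingers":0.5},{"delta_pos":[-91,483,0],"angular":[0,0,-0.35],"fingers":0.5},{"delta_pos":[-91,483,0],"angular":[0,0,-0.35],"fingers":0.5},{"delta_pos":[-91,483,0],"angular":[0,0,-0.35],"fingers":0.5},{"delta_pos":[-91,483,0],"angular":[0,0,-0.35],"fingers":0.5},{"delta_pos":[-91,483,0],"angular":[0,0,-0.35],"fingers":0.5}]' 60
python3 -m jog '[{"delta_pos":[0,0,0],"angular":[0,0,0],"fingers":0.5},{"delta_pos":[0,0,0],"angular":[0,0,0],"fingers":0.5}]'
python3 - <<'E'
from h import *
s=ctrl.sense();print(s['joints'],s['eef_pos'],s['ee_rot'])
c=cap('wrist','w4');print(-np.array(c['R']).T@c['t'])
print(proj(c,[491,255,98]))
cv2.imwrite('pics/crop4.png',cv2.resize(c['pixels'][0:300,170:490],None,fx=2,fy=2,interpolation=cv2.INTER_CUBIC))
E
```

```text
time_s: 10.25
eef_pos: [475.4, 199.2, 204.0]
ee_rot: [-0.0, 0.795, 0.607, -0.001]
force: [0.7, -1.2, 0.7]
grip_width: 0.503
grip_force: 0.0
time_s: 10.5
eef_pos: [476.2, 198.4, 204.7]
ee_rot: [-0.0, 0.796, 0.606, -0.0]
force: [0.2, 0.2, -1.1]
grip_width: 0.5
grip_force: 0.0
[ 1.67381215e-01  3.31403623e-01  1.59053624e+00 -6.86468490e-05
  1.21987518e+00  4.36872089e-01] [476.18483271 198.38999429 204.66894833] [-2.31306185e-05  7.95681453e-01  6.05715289e-01 -1.13437586e-04]
[497.05508797 274.34621808 328.88013034]
[np.float64(315.2633125654482), np.float64(132.52080056005772)]
```

View pics/crop4.png

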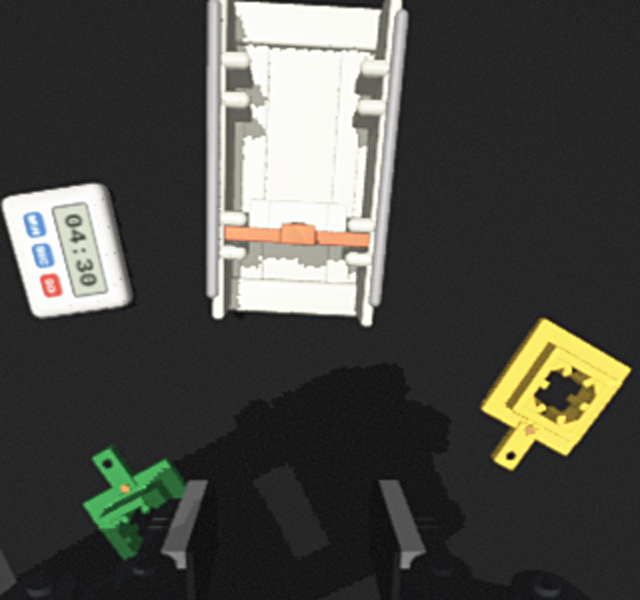

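```bash
python3 - <<'E'
from h import *
c=load('w4'); B=lambda x,y,z:back(c,170+(x+.5)/2-.5,(y+.5)/2-.5,z)[:2]
print('tab c',B(299.5,234.5,98),'back edge',B(299.5,244.5,98),'front',B(299.5,224.5,98))
d=B(369,245,74)-B(225,239.5,74);print('sheet dir',np.degrees(np.arctan2(d[1],d[0])),np.linalg.norm(d))
d=B(369,234,74)-B(225,227.5,74);print(np.degrees(np.arctan2(d[1],d[0])))
L=[B(208,5,56),B(208,297,56)];R=[B(406,10,56),B(382,305,56)]
for a,b in(L,R):
    e=a-b;print('long',np.degrees(np.arctan2(e[1],e[0])))
a=B(217,315,56);b=B(368,322,56);print('end',np.degrees(np.arctan2(*(b-a)[::-1])))
s=ctrl.sense()['ee_rot'];print('jaw',np.degrees(2*np.arctan2(s[2],s[1]))-90)
yel=[B(x,y,18) for x,y in((565,390),)];print('yellow',yel, 'green',B(135,500,9))
E
```

```text
tab c [497.39840885 265.6357348 ] back edge [496.40167385 261.96105535] front [498.38468931 269.27187135]
sheet dir -17.498743029746038 62.88270585758529
-17.867282223643937
long 71.95322767514446
long 72.7499992849599
end -18.05819275223444
jaw -15.428783946249354
yellow [array([622.70846783, 138.5725707 ])] green [354.5464182  133.61559254]
```

```bash
python3 - <<'E'
from h import *
from scipy.spatial.transform import Rotation as R
y=np.array([-.952,.305,0]);y/=np.linalg.norm(y)
for k in(.25,.5,.75,1): print((R.from_rotvec(k*np.pi/4*y)*R.from_rotvec([0,0,-.042*k])).as_rotvec().round(3))
E
```

```text
[-0.187  0.059 -0.01 ]
[-0.375  0.116 -0.021]
[-0.564  0.171 -0.031]
[-0.753  0.224 -0.04 ]
```

```bash
python3 -m jog '[{"delta_pos":[10,40,0],"angular":[-0.187,0.059,-0.01],"fingers":0.45},{"delta_pos":[20,80,0],"angular":[-0.375,0.116,-0.021],"fingers":0.45},{"delta_pos":[30,110,-5],"angular":[-0.564,0.171,-0.031],"fingers":0.45},{"delta_pos":[39.5,124,-5],"angular":[-0.753,0.224,-0.04],"fingers":0.45},{"delta_pos":[39.5,124,-5],"angular":[-0.753,0.224,-0.04],"fingers":0.45},{"delta_pos":[39.5,124,-5],"angular":[-0.753,0.224,-0.04],"fingers":0.45},{"delta_pos":[39.5,124,-5],"angular":[-0.753,0.224,-0.04],"fingers":0.45}]'
python3 - <<'E'
from h import *
from scipy.spatial.transform import Rotation as R
s=ctrl.sense();q=s['ee_rot'];print(s['joints'],s['eef_pos']); print(R.from_quat([q[1],q[2],q[3],q[0]]).as_matrix().round(3))
E
```

```text
time_s: 11.42
eef_pos: [515.8, 322.3, 201.6]
ee_rot: [0.225, 0.747, 0.544, -0.308]
force: [0.2, 1.0, 0.6]
grip_width: 0.451
grip_force: 0.0
[ 0.54787419  0.9157178   0.80529494 -0.53331256  2.0053731   0.7792727 ] [515.82232471 322.2579933  201.6181568 ]
[[ 0.219  0.952 -0.215]
 [ 0.675 -0.307 -0.671]
 [-0.705  0.002 -0.709]]
```

```bash
python3 -m jog '[{"delta_pos":[0,0,-35],"angular":[0,0,0],"fingers":0.45},{"delta_pos":[0,0,-63],"angular":[0,0,0],"fingers":0.45},{"delta_pos":[-4,-13,-77],"angular":[0,0,0],"fingers":0.45},{"delta_pos":[-8,-26,-91],"angular":[0,0,0],"fingers":0.45},{"delta_pos":[-11,-34,-99],"angular":[0,0,0],"fingers":0.45},{"delta_pos":[-13,-40,-105],"angular":[0,0,0],"fingers":0.45},{"delta_pos":[-13,-40,-105],"angular":[0,0,0],"fingers":0.45},{"delta_pos":[-13,-40,-105],"angular":[0,0,0],"fingers":0.45}]'
python3 - <<'E'
from h import *
c=cap('scene','s5');w=cap('wrist','w5');u,v=map(int,proj(c,[500,270,90]));print(u,v)
a=cv2.resize(c['pixels'][v-45:v+45,u-50:u+50],None,fx=4,fy=4,interpolation=cv2.INTER_CUBIC)
b=w['pixels'][100:400,120:520]
o=np.zeros((360,800,3),np.uint8);o[:,:400]=a;o[:300,400:]=b;cv2.imwrite('pics/crop5.png',o)
E
```

```text
time_s: 12.42
eef_pos: [502.7, 283.5, 95.3]
ee_rot: [0.226, 0.746, 0.545, -0.309]
force: [-0.5, -0.4, -0.4]
grip_width: 0.448
grip_force: 0.0
245 174
```

View pics/crop5.png

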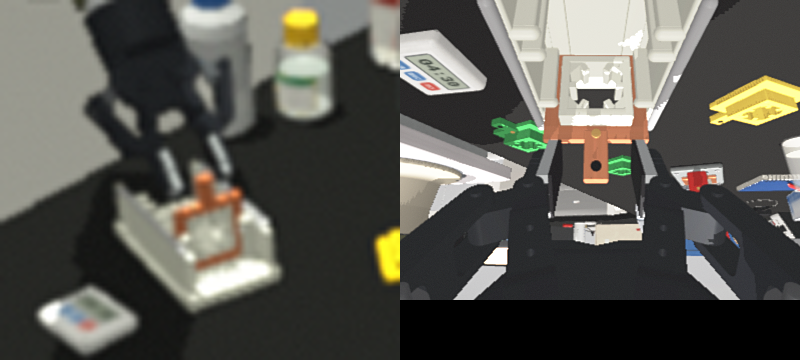

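```bash
python3 -m jog '[{"delta_pos":[0,-1,0],"angular":[0,0,0],"fingers":0},{"delta_pos":[0,-1,0],"angular":[0,0,0],"fingers":0},{"delta_pos":[0,-1,0],"angular":[0,0,0],"fingers":0},{"delta_pos":[0,-1,0],"angular":[0,0,0],"fingers":0},{"delta_pos":[0,-1,0],"angular":[0,0,0],"fingers":0},{"delta_pos":[0,-1,0],"angular":[0,0,0],"fingers":0}]' 90
```

```text
time_s: 13.28
eef_pos: [502.5, 282.3, 94.9]
ee_rot: [0.226, 0.746, 0.544, -0.309]
force: [-1.8, 0.4, 2.9]
grip_width: 0.095
grip_force: 88.2
```

```bash
python3 -m jog '[{"delta_pos":[0,0,3],"angular":[0,0,0],"fingers":0},{"delta_pos":[0,0,10],"angular":[0,0,0],"fingers":0},{"delta_pos":[0,0,20],"angular":[0,0,0],"fingers":0},{"delta_pos":[0,0,30],"angular":[0,0,0],"fingers":0},{"delta_pos":[0,0,30],"angular":[0,0,0],"fingers":0}]'
python3 - <<'E'
from h import *
cap('wrist','w6');s=ctrl.sense();print(s['wrist_torque'])
c=load('w6');w5=load('w5')
# copper tab mask geometry in both pictures
for c in(w5,load('w6')):
    h=cv2.cvtColor(c['pixels'],cv2.COLOR_BGR2HSV);m=((h[...,0]<14)&(h[...,1]>90)&(h[...,2]>70))[:,250:380];ys,xs=np.nonzero(m);print(len(xs),xs.mean()+250,ys.mean(),np.percentile(ys,[1,99]),np.percentile(xs,[1,99])+250)
E
```

```text
time_s: 13.9
eef_pos: [502.8, 282.4, 125.9]
ee_rot: [0.226, 0.747, 0.544, -0.308]
force: [-0.1, -0.1, -2.2]
grip_width: 0.093
grip_force: 88.2
[ 0.5499297  -0.13496999 -0.09258174]
3156 314.6074144486692 235.01647655259822 [159. 324.] [265. 366.]
3487 315.27645540579294 220.58273587611126 [165. 278.] [265. 367.]
```

```bash
python3 - <<'E'
import numpy as np
from scipy.spatial.transform import Rotation as R
y=np.array([-.952,.3055,0]);y/=np.linalg.norm(y)
W=lambda k:R.from_rotvec([0,0,np.radians(-77.2)*k])*R.from_rotvec(-np.pi/2*k*y)
P=lambda k:np.array([502.8,282.4])+k*(np.array([447.3,64.6])-[502.8,282.4])
n=16
for k0,ks in((0,range(1,9)),(8,range(9,17))):
    for k in ks: print(k,(P(k/n)-P(k0/n)).round(0),(W(k/n)*W(k0/n).inv()).as_rotvec().round(3).tolist(), np.degrees((W(k/n)*W((k-1)/n).inv()).magnitude()).round(1))
E
```

```text
1 [ -3. -14.] [0.092, -0.034, -0.084] 7.4
2 [ -7. -27.] [0.181, -0.076, -0.168] 7.4
3 [-10. -41.] [0.268, -0.125, -0.251] 7.4
4 [-14. -54.] [0.35, -0.182, -0.332] 7.4
5 [-17. -68.] [0.429, -0.246, -0.413] 7.4
6 [-21. -82.] [0.503, -0.318, -0.49] 7.4
7 [-24. -95.] [0.573, -0.397, -0.566] 7.4
8 [ -28. -109.] [0.638, -0.482, -0.638] 7.4
9 [ -3. -14.] [0.051, -0.084, -0.084] 7.4
10 [ -7. -27.] [0.095, -0.172, -0.168] 7.4
11 [-10. -41.] [0.131, -0.265, -0.251] 7.4
12 [-14. -54.] [0.16, -0.361, -0.332] 7.4
13 [-17. -68.] [0.182, -0.46, -0.413] 7.4
14 [-21. -82.] [0.195, -0.562, -0.49] 7.4
15 [-24. -95.] [0.201, -0.667, -0.566] 7.4
16 [ -28. -109.] [0.198, -0.775, -0.638] 7.4
```

```bash
python3 -m jog '[{"delta_pos":[0,0,35],"angular":[0,0,0],"fingers":0},{"delta_pos":[0,0,75],"angular":[0,0,0],"fingers":0},{"delta_pos":[-3,-14,90],"angular":[0.092,-0.034,-0.084],"fingers":0},{"delta_pos":[-7,-27,90],"angular":[0.181,-0.076,-0.168],"fingers":0},{"delta_pos":[-10,-41,90],"angular":[0.268,-0.125,-0.251],"fingers":0},{"delta_pos":[-14,-54,90],"angular":[0.35,-0.182,-0.332],"fingers":0},{"delta_pos":[-17,-68,90],"angular":[0.429,-0.246,-0.413],"fingers":0},{"delta_pos":[-21,-82,90],"angular":[0.503,-0.318,-0.49],"fingers":0},{"delta_pos":[-24,-95,90],"angular":[0.573,-0.397,-0.566],"fingers":0},{"delta_pos":[-28,-109,90],"angular":[0.638,-0.482,-0.638],"fingers":0}]'
python3 -m jog '[{"delta_pos":[-3,-14,0],"angular":[0.051,-0.084,-0.084],"fingers":0},{"delta_pos":[-7,-27,0],"angular":[0.095,-0.172,-0.168],"fingers":0},{"delta_pos":[-10,-41,0],"angular":[0.131,-0.265,-0.251],"fingers":0},{"delta_pos":[-14,-54,0],"angular":[0.16,-0.361,-0.332],"fingers":0},{"delta_pos":[-17,-68,0],"angular":[0.182,-0.46,-0.413],"fingers":0},{"delta_pos":[-21,-82,0],"angular":[0.195,-0.562,-0.49],"fingers":0},{"delta_pos":[-24,-95,0],"angular":[0.201,-0.667,-0.566],"fingers":0},{"delta_pos":[-28,-109,0],"angular":[0.198,-0.775,-0.638],"fingers":0},{"delta_pos":[-28,-109,0],"angular":[0.198,-0.775,-0.638],"fingers":0},{"delta_pos":[-28,-109,0],"angular":[0.198,-0.775,-0.638],"fingers":0}]'
python3 - <<'E'
from h import *
from scipy.spatial.transform import Rotation as R
s=ctrl.sense();q=s['ee_rot'];print(s['joints'],s['eef_pos']); print(R.from_quat([q[1],q[2],q[3],q[0]]).as_matrix().round(3))
c=cap('wrist','w7')
h=cv2.cvtColor(c['pixels'],cv2.COLOR_BGR2HSV);m=((h[...,0]<14)&(h[...,1]>90)&(h[...,2]>70));m[:, :220]=0;m[:,420:]=0
ys,xs=np.nonzero(m);print(len(xs),xs.mean(),ys.mean(),np.percentile(ys,[1,99]),np.percentile(xs,[1,99]))
c=cap('scene','s7');u,v=map(int,proj(c,[480,60,200]))
a=cv2.resize(c['pixels'][v-50:v+50,u-50:u+50],None,fx=4,fy=4,interpolation=cv2.INTER_CUBIC)
o=np.zeros((400,800,3),np.uint8);o[:,:400]=a;o[:,400:]=load('w7')['pixels'][:,120:520];cv2.imwrite('pics/crop7.png',o)
E
```

```text
time_s: 15.2
eef_pos: [474.2, 172.5, 214.6]
ee_rot: [-0.0, 0.958, 0.288, 0.001]
force: [-0.1, -0.1, -2.3]
grip_width: 0.096
grip_force: 88.6
time_s: 16.45
eef_pos: [446.9, 64.4, 215.1]
ee_rot: [0.016, 0.923, -0.039, 0.382]
force: [-0.4, -0.4, -1.4]
grip_width: 0.094
grip_force: 88.3
[-0.13759384 -0.09625436  2.25946978  0.18767113  0.19873488  1.34910946] [446.85366155  64.39582008 215.07709032]
[[ 0.706 -0.085  0.703]
 [-0.06  -0.996 -0.06 ]
 [ 0.706  0.    -0.708]]
4133 313.9617711105734 210.8216791676748 [ 54. 281.] [254. 368.]
```

```bash
python3 -m jog '[{"delta_pos":[20,0,-20],"angular":[0,0,0],"fingers":0},{"delta_pos":[35,0,-60],"angular":[0,0,0],"fingers":0},{"delta_pos":[35,0,-100],"angular":[0,0,0],"fingers":0},{"delta_pos":[35,0,-140],"angular":[0,0,0],"fingers":0},{"delta_pos":[35,0,-165],"angular":[0,0,0],"fingers":0},{"delta_pos":[35,0,-175],"angular":[0,0,0],"fingers":0},{"delta_pos":[35,0,-178],"angular":[0,0,0],"fingers":0},{"delta_pos":[35,0,-178],"angular":[0,0,0],"fingers":0}]'
python3 - <<'E'
from h import *
s=ctrl.sense();print(s['joints'])
c=cap('scene','s7');w=cap('wrist','w7');u,v=map(int,proj(c,[500,60,30]));print(u,v)
a=cv2.resize(c['pixels'][v-45:v+45,u-45:u+45],None,fx=400/90,fy=400/90,interpolation=cv2.INTER_CUBIC)
cv2.imwrite('pics/crop7.png',np.hstack([a,w['pixels'][:,120:520]]))
E
```

```text
time_s: 17.55
eef_pos: [477.2, 107.3, 112.6]
ee_rot: [-0.057, 0.928, -0.016, 0.367]
force: [1.1, 0.6, -1.3]
grip_width: 0.097
grip_force: 88.4
[-0.10166561  0.23046765  2.27799609  2.17556292  0.19943765 -0.61623905]
293 210
```

View pics/crop7.png

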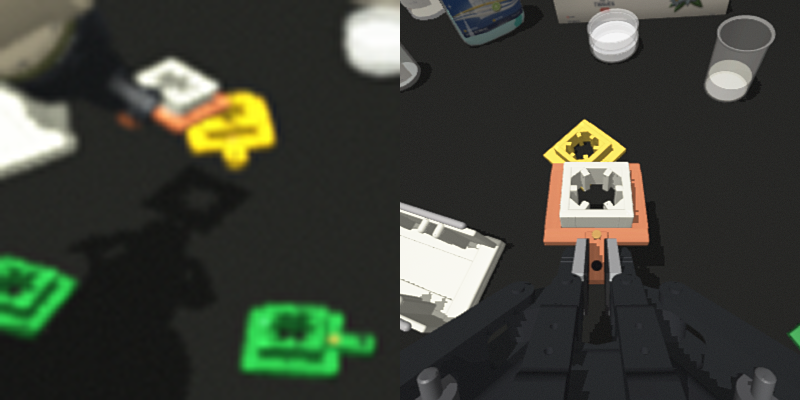

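The picture shows the copper plate held by its tab, spacer up. The hand has stalled near a wrist singularity, so I'll yaw the plate about 40° to get clear of it.

```bash
cat >> h.py <<'E'
from scipy.spatial.transform import Rotation as Ro
def cur():
    s=ctrl.sense();q=s['ee_rot'];return s,Ro.from_quat([q[1],q[2],q[3],q[0]])
def target(phi,tilt):
    p=np.radians(phi);t=np.radians(tilt);z=np.array([np.sin(t)*np.cos(p),np.sin(t)*np.sin(p),-np.cos(t)]);y=np.array([np.sin(p),-np.cos(p),0]);
    return Ro.from_matrix(np.array([np.cross(y,z),y,z]).T)
E
python3 - <<'E'
from h import *
s,R0=cur();print(s['eef_pos'],R0.as_matrix().round(3))
v=(target(35,45)*R0.inv()).as_rotvec();print(v.round(3),np.degrees(np.linalg.norm(v)))
for k in(.2,.4,.6,.8,1):print((v*k).round(3))
E
```

```text
[476.43022355 107.25084125 111.63547013] [[ 0.732  0.011  0.681]
 [-0.073 -0.993  0.094]
 [ 0.678 -0.119 -0.726]]
[-0.104 -0.07   0.597] 34.975683417335
[-0.021 -0.014  0.119]
[-0.042 -0.028  0.239]
[-0.063 -0.042  0.358]
[-0.083 -0.056  0.478]
[-0.104 -0.07   0.597]
```

```bash
python3 -m jog '[{"delta_pos":[0,-10,5],"angular":[-0.021,-0.014,0.119],"fingers":0},{"delta_pos":[0,-20,10],"angular":[-0.042,-0.028,0.239],"fingers":0},{"delta_pos":[0,-30,10],"angular":[-0.063,-0.042,0.358],"fingers":0},{"delta_pos":[0,-45,10],"angular":[-0.083,-0.056,0.478],"fingers":0},{"delta_pos":[2,-65,10],"angular":[-0.104,-0.07,0.597],"fingers":0},{"delta_pos":[2,-65,10],"angular":[-0.104,-0.07,0.597],"fingers":0},{"delta_pos":[2,-65,10],"angular":[-0.104,-0.07,0.597],"fingers":0},{"delta_pos":[2,-65,10],"angular":[-0.104,-0.07,0.597],"fingers":0}]'
python3 - <<'E'
from h import *
s,R0=cur();print(s['joints'],s['eef_pos'],R0.as_matrix().round(3))
v=(target(35,45)*R0.inv()).as_rotvec();print(v.round(3))
E
```

```text
time_s: 18.65
eef_pos: [477.8, 42.9, 122.5]
ee_rot: [-0.115, 0.881, 0.278, 0.365]
force: [1.0, 0.3, -1.3]
grip_width: 0.093
grip_force: 88.4
[-0.50205977  0.2477863   2.22418244  1.27396398  0.72587192 -0.57411591] [477.76712734  42.94598201 122.4670061 ] [[ 0.579  0.574  0.579]
 [ 0.405 -0.819  0.406]
 [ 0.707 -0.001 -0.707]]
[-0.001 -0.    -0.   ]
```

```bash
python3 -m jog '[{"delta_pos":[0,0,-25],"angular":[0,0,0],"fingers":0},{"delta_pos":[0,0,-50],"angular":[0,0,0],"fingers":0},{"delta_pos":[0,0,-70],"angular":[0,0,0],"fingers":0},{"delta_pos":[0,0,-82],"angular":[0,0,0],"fingers":0},{"delta_pos":[0,0,-88],"angular":[0,0,0],"fingers":0},{"delta_pos":[0,0,-92],"angular":[0,0,0],"fingers":0},{"delta_pos":[0,0,-94],"angular":[0,0,0],"fingers":0},{"delta_pos":[0,0,-96],"angular":[0,0,0],"fingers":0},{"delta_pos":[0,0,-96],"angular":[0,0,0],"fingers":0}]'
python3 - <<'E'
from h import *
s,R0=cur();print(s['joints'],s['wrist_torque'])
E
```

```text
time_s: 19.77
eef_pos: [478.2, 42.1, 26.6]
ee_rot: [-0.115, 0.881, 0.278, 0.366]
force: [-0.5, 0.6, -1.6]
grip_width: 0.099
grip_force: 88.6
[-0.50378979  0.52692142  2.25502431  1.63942593  0.69071667 -1.05211541] [-0.24348775  0.36553545  0.04018889]
```

```bash
python3 -m jog '[{"delta_pos":[0,0,-1],"angular":[0,0,0],"fingers":0},{"delta_pos":[0,0,-2],"angular":[0,0,0],"fingers":0},{"delta_pos":[0,0,-3],"angular":[0,0,0],"fingers":0},{"delta_pos":[0,0,-3],"angular":[0,0,0],"fingers":0}]'
python3 -m jog '[{"delta_pos":[0,0,-1],"angular":[0,0,0],"fingers":0},{"delta_pos":[0,0,-2],"angular":[0,0,0],"fingers":0},{"delta_pos":[0,0,-2],"angular":[0,0,0],"fingers":0}]'
```

```text
time_s: 20.27
eef_pos: [478.2, 42.1, 23.4]
ee_rot: [-0.115, 0.881, 0.278, 0.365]
force: [-0.6, -0.1, -0.1]
grip_width: 0.092
grip_force: 88.3
time_s: 20.65
eef_pos: [478.2, 42.1, 21.5]
ee_rot: [-0.115, 0.881, 0.278, 0.366]
force: [-0.7, -0.8, -0.1]
grip_width: 0.093
grip_force: 88.3
```

```bash
python3 -m jog '[{"delta_pos":[0,0,-1],"angular":[0,0,0],"fingers":0},{"delta_pos":[0,0,-1],"angular":[0,0,0],"fingers":0.4},{"delta_pos":[0,0,-1],"angular":[0,0,0],"fingers":0.4},{"delta_pos":[0,0,-1],"angular":[0,0,0],"fingers":0.4},{"delta_pos":[-8,-6,9],"angular":[0,0,0],"fingers":0.4},{"delta_pos":[-25,-17,29],"angular":[0,0,0],"fingers":0.4},{"delta_pos":[-45,-32,70],"angular":[0,0,0],"fingers":0.4},{"delta_pos":[-45,-32,120],"angular":[0,0,0],"fingers":0.5},{"delta_pos":[-45,-32,170],"angular":[0,0,0],"fingers":0.5},{"delta_pos":[-45,-32,170],"angular":[0,0,0],"fingers":0.5}]'
python3 - <<'E'
from h import *
s,R0=cur();print(s['joints'],s['eef_pos'])
c=cap('wrist','w8');p=c['pixels'];h=cv2.cvtColor(p,cv2.COLOR_BGR2HSV)
print(proj(c,[521,72,18]),proj(c,[477,42,4]))
m=((h[...,0]<14)&(h[...,1]>90)&(h[...,2]>70)).astype(np.uint8)
n,l,st,ce=cv2.connectedComponentsWithStats(m);print([(st[i].tolist(),ce[i].round()) for i in range(1,n) if st[i,4]>150])
E
```

```text
time_s: 21.9
eef_pos: [434.0, 9.5, 194.5]
ee_rot: [-0.112, 0.88, 0.279, 0.367]
force: [0.5, 0.3, 0.5]
grip_width: 0.501
grip_force: 0.0
[-0.67347756 -0.00610787  2.24815192  1.01263169  0.92837912 -0.36935506] [433.9810521    9.54408285 194.49535176]
[np.float64(313.95692368557127), np.float64(214.6024601111172)] [np.float64(313.19850662265566), np.float64(260.235501299008)]
[([288, 196, 53, 68, 1390], array([314., 228.])), ([480, 260, 57, 45, 1741], array([508., 283.])), ([516, 310, 69, 61, 695], array([540., 339.]))]
```

```bash
python3 - <<'E'
from h import *
s,R0=cur()
v=(target(35,0)*R0.inv()).as_rotvec()
for k in(.2,.4,.6,.8,1):print((v*k).round(3).tolist())
E
```

```text
[-0.09, 0.129, -0.0]
[-0.18, 0.259, -0.001]
[-0.269, 0.388, -0.001]
[-0.359, 0.518, -0.001]
[-0.449, 0.647, -0.001]
```

```bash
python3 -m jog '[{"delta_pos":[14,10,0],"angular":[-0.09,0.129,0],"fingers":0.8},{"delta_pos":[28,20,0],"angular":[-0.18,0.259,0],"fingers":0.8},{"delta_pos":[42,30,-10],"angular":[-0.269,0.388,0],"fingers":0.8},{"delta_pos":[57,40,-30],"angular":[-0.359,0.518,0],"fingers":0.8},{"delta_pos":[71,50,-45],"angular":[-0.449,0.647,0],"fingers":0.8},{"delta_pos":[71,50,-45],"angular":[-0.449,0.647,0],"fingers":0.8},{"delta_pos":[71,50,-45],"angular":[-0.449,0.647,0],"fingers":0.8},{"delta_pos":[71,50,-45],"angular":[-0.449,0.647,0],"fingers":0.8}]'
python3 - <<'E'
from h import *
s,R0=cur();print(s['joints'],s['eef_pos'],R0.as_matrix().round(3)[:,1:])
c=cap('wrist','w9');p=c['pixels'];h=cv2.cvtColor(p,cv2.COLOR_BGR2HSV)
u,v=map(int,proj(c,[521,72,18]));print(u,v)
box=(u-60,v-60,u+60,v+60)
for th in(200,225,240):print(th,rect(c,box,p.min(2)>th,18)[0])
cop=(h[...,0]<14)&(h[...,1]>60)&(h[...,2]>70)
r,W=rect(c,box,cop|(p.min(2)>200),6);print(r)
sheet=rect(c,box,cop,6);print(sheet[0])
E
```

```text
time_s: 22.95
eef_pos: [503.6, 59.6, 146.7]
ee_rot: [-0.002, 0.954, 0.3, -0.001]
force: [0.7, -0.5, -0.3]
grip_width: 0.797
grip_force: 0.0
[-0.11480826  0.38078455  1.68692855  0.00269208  1.07603302  0.84625217] [503.57606869  59.56898171 146.68587612] [[ 0.572 -0.002]
 [-0.821  0.003]
 [-0.003 -1.   ]]
315 171
200 ((521.503662109375, 72.6792221069336), (41.962406158447266, 42.62762451171875), 34.956451416015625)
225 ((521.525634765625, 72.64756774902344), (41.96209716796875, 42.46025466918945), 34.95649719238281)
240 ((521.5220336914062, 72.63870239257812), (41.962158203125, 41.72880554199219), 34.933876037597656)
((511.5263366699219, 65.66752624511719), (88.73272705078125, 64.92864990234375), 35.07758712768555)
((511.5263366699219, 65.66752624511719), (88.73272705078125, 64.92864990234375), 35.07758712768555)
```

```bash
python3 -m jog '[{"delta_pos":[18,13,-40],"angular":[0,0,0.002],"fingers":0.75},{"delta_pos":[18,13,-75],"angular":[0,0,0.002],"fingers":0.75},{"delta_pos":[18,13,-100],"angular":[0,0,0.002],"fingers":0.75},{"delta_pos":[18,13,-114],"angular":[0,0,0.002],"fingers":0.75},{"delta_pos":[18,13,-121],"angular":[0,0,0.002],"fingers":0.75},{"delta_pos":[18,13,-122],"angular":[0,0,0.002],"fingers":0.75},{"delta_pos":[18,13,-122],"angular":[0,0,0.002],"fingers":0.75},{"delta_pos":[18,13,-122],"angular":[0,0,0.002],"fingers":0.3},{"delta_pos":[18,13,-122],"angular":[0,0,0.002],"fingers":0.3},{"delta_pos":[18,13,-122],"angular":[0,0,0.002],"fingers":0.3}]' 50
python3 -m jog '[{"delta_pos":[0,0,0],"angular":[0,0,0],"fingers":0.3},{"delta_pos":[0,0,0],"angular":[0,0,0],"fingers":0.3}]'
python3 -c "
from h import *
s,R=cur();print(R.as_matrix().round(3)[:,1:])"
```

```text
time_s: 24.25
eef_pos: [522.5, 73.2, 25.3]
ee_rot: [-0.001, 0.954, 0.301, -0.0]
force: [-0.7, 0.0, 5.9]
grip_width: 0.497
grip_force: 51.3
time_s: 24.5
eef_pos: [522.5, 73.1, 25.3]
ee_rot: [-0.001, 0.954, 0.301, -0.0]
force: [-1.9, 1.0, 5.7]
grip_width: 0.492
grip_force: 51.3
[[ 0.574 -0.001]
 [-0.819  0.002]
 [-0.002 -1.   ]]
```

```bash
python3 -m jog '[{"delta_pos":[0,0,15],"angular":[0,0,0],"fingers":0.3},{"delta_pos":[0,0,60],"angular":[0,0,0],"fingers":0.3},{"delta_pos":[0,-10,110],"angular":[0,0,-0.15],"fingers":0.3},{"delta_pos":[5,-30,135],"angular":[0,0,-0.30],"fingers":0.3},{"delta_pos":[10,-60,135],"angular":[0,0,-0.45],"fingers":0.3},{"delta_pos":[15,-90,135],"angular":[0,0,-0.60],"fingers":0.3},{"delta_pos":[20,-120,135],"angular":[0,0,-0.75],"fingers":0.3},{"delta_pos":[25,-150,135],"angular":[0,0,-0.90],"fingers":0.3},{"delta_pos":[30,-180,135],"angular":[0,0,-1.05],"fingers":0.3}]'
python3 -m jog '[{"delta_pos":[2,-20,0],"angular":[0,0,-0.15],"fingers":0.3},{"delta_pos":[5,-40,0],"angular":[0,0,-0.30],"fingers":0.3},{"delta_pos":[8,-60,0],"angular":[0,0,-0.45],"fingers":0.3},{"delta_pos":[11,-80,0],"angular":[0,0,-0.60],"fingers":0.3},{"delta_pos":[14.5,-100.5,0],"angular":[0,0,-0.75],"fingers":0.3},{"delta_pos":[14.5,-100.5,0],"angular":[0,0,-0.9],"fingers":0.3},{"delta_pos":[14.5,-100.5,0],"angular":[0,0,-1.05],"fingers":0.3},{"delta_pos":[14.5,-100.5,0],"angular":[0,0,-1.05],"fingers":0.3},{"delta_pos":[14.5,-100.5,0],"angular":[0,0,-1.05],"fingers":0.3}]'
python3 - <<'E'
from h import *
s,R=cur();m=R.as_matrix();print(s['joints'],s['eef_pos'],s['force'],np.degrees(np.arctan2(m[1,1],m[0,1])),m[:,2].round(4))
E
```

```text
time_s: 25.62
eef_pos: [552.1, -107.8, 160.4]
ee_rot: [-0.001, 0.976, -0.22, 0.0]
force: [-0.2, 0.1, -1.1]
grip_width: 0.498
grip_force: 51.6
time_s: 26.75
eef_pos: [566.6, -207.3, 159.9]
ee_rot: [-0.001, 0.737, -0.676, 0.001]
force: [0.0, 0.8, -1.6]
grip_width: 0.497
grip_force: 51.6
[-0.54561749  0.55848876  1.36897345  0.00259392  1.21217158  2.50994377] [ 566.62202319 -207.2601617   159.87987639] [ 0.01279168  0.84374483 -1.58370959] -175.12286118465633 [ 0.0029  0.0011 -1.    ]
```

```bash
python3 -m jog '[{"delta_pos":[0.4,-0.1,-25],"angular":[-0.001,0.003,-0.003],"fingers":0.3},{"delta_pos":[0.4,-0.1,-42],"angular":[-0.001,0.003,-0.003],"fingers":0.3},{"delta_pos":[0.4,-0.1,-50],"angular":[-0.001,0.003,-0.003],"fingers":0.3},{"delta_pos":[0.4,-0.1,-55],"angular":[-0.001,0.003,-0.003],"fingers":0.3},{"delta_pos":[0.4,-0.1,-59],"angular":[-0.001,0.003,-0.003],"fingers":0.3},{"delta_pos":[0.4,-0.1,-63],"angular":[-0.001,0.003,-0.003],"fingers":0.3},{"delta_pos":[0.4,-0.1,-67],"angular":[-0.001,0.003,-0.003],"fingers":0.3},{"delta_pos":[0.4,-0.1,-67],"angular":[-0.001,0.003,-0.003],"fingers":0.3}]'
```

```text
time_s: 27.75
eef_pos: [566.9, -207.4, 92.2]
ee_rot: [0.0, 0.735, -0.679, -0.0]
force: [0.3, 0.3, -2.6]
grip_width: 0.491
grip_force: 51.6
```

Clean entry. Lowering home.

```bash
python3 -m jog '[{"delta_pos":[0,0,-3],"angular":[0,0,0],"fingers":0.3},{"delta_pos":[0,0,-6],"angular":[0,0,0],"fingers":0.3},{"delta_pos":[0,0,-9],"angular":[0,0,0],"fingers":0.3},{"delta_pos":[0,0,-12],"angular":[0,0,0],"fingers":0.3},{"delta_pos":[0,0,-14.5],"angular":[0,0,0],"fingers":0.3},{"delta_pos":[0,0,-16.5],"angular":[0,0,0],"fingers":0.3},{"delta_pos":[0,0,-18],"angular":[0,0,0],"fingers":0.3},{"delta_pos":[0,0,-18],"angular":[0,0,0],"fingers":0.3}]'
python3 -m jog '[{"delta_pos":[0,0,-0.5],"angular":[0,0,0],"fingers":0.3},{"delta_pos":[0,0,-1],"angular":[0,0,0],"fingers":0.3},{"delta_pos":[0,0,-1],"angular":[0,0,0],"fingers":0.3}]'
```

```text
time_s: 28.75
eef_pos: [567.0, -207.4, 74.4]
ee_rot: [0.0, 0.735, -0.679, -0.0]
force: [0.3, -1.2, -1.4]
grip_width: 0.498
grip_force: 51.6
time_s: 29.12
eef_pos: [567.1, -207.5, 73.5]
ee_rot: [0.0, 0.735, -0.679, -0.0]
force: [-0.2, 1.3, -0.8]
grip_width: 0.496
grip_force: 51.7
```

```bash
python3 -m jog '[{"delta_pos":[0,0,-0.4],"angular":[0,0,0],"fingers":0.3},{"delta_pos":[0,0,-0.8],"angular":[0,0,0],"fingers":0.3},{"delta_pos":[0,0,-0.8],"angular":[0,0,0],"fingers":0.3}]'
```

```text
time_s: 29.5
eef_pos: [567.1, -207.5, 73.4]
ee_rot: [0.0, 0.735, -0.679, 0.0]
force: [-3.2, 0.6, 5.8]
grip_width: 0.496
grip_force: 52.4
```

```bash
python3 -m jog '[{"delta_pos":[0,0,0],"angular":[0,0,0],"fingers":0.75},{"delta_pos":[0,0,0],"angular":[0,0,0],"fingers":0.75},{"delta_pos":[0,0,0],"angular":[0,0,0],"fingers":0.75},{"delta_pos":[0,0,20],"angular":[0,0,0],"fingers":0.75},{"delta_pos":[0,0,60],"angular":[0,0,0],"fingers":0.75},{"delta_pos":[-8,40,110],"angular":[0,0,0],"fingers":0.75},{"delta_pos":[-8,77,140],"angular":[0,0,0],"fingers":0.75},{"delta_pos":[-8,77,140],"angular":[0,0,0],"fingers":0.75},{"delta_pos":[-8,77,140],"angular":[0,0,0],"fingers":0.75}]'
python3 - <<'E'
from h import *
c=cap('wrist','w10');p=c['pixels'];h=cv2.cvtColor(p,cv2.COLOR_BGR2HSV)
u,v=map(int,proj(c,[567,-206,66]));print(u,v)
for th in(215,240):print(rect(c,(u-45,v-45,u+45,v+45),p.min(2)>th,66)[0])
cop=(h[...,0]<14)&(h[...,1]>60)&(h[...,1]<170)&(h[...,2]>100)
for z in(54,48):print(rect(c,(u-60,v-80,u+60,v+80),cop,z)[0])
x,y=-np.sin(np.radians(4.7)),np.cos(np.radians(4.7))
for d in(40,50):
  q=proj(c,[567+x*d,-206+y*d,56]);print('tab',d,np.round(q),p[int(q[1]),int(q[0])])
E
```

```text
time_s: 30.62
eef_pos: [558.8, -130.8, 211.9]
ee_rot: [0.0, 0.735, -0.679, -0.001]
force: [-0.6, -0.5, -0.2]
grip_width: 0.754
grip_force: 0.0
313 110Traceback (most recent call last):
  File "<stdin>", line 4, in <module>
  File "h.py", line 13, in rect
    n,l,st,ce=cv2.connectedComponentsWithStats(m); k=1+np.argmax(st[1:,4])
                                                       ~~~~~~~~~^^^^^^^^^^
    return _wrapfunc(a, 'argmax', axis=axis, out=out, **kwds)
    return bound(*args, **kwds)
ValueError: attempt to get argmax of an empty sequence
```

```bash
python3 - <<'E'
from h import *
c=load('w10');p=c['pixels'];h=cv2.cvtColor(p,cv2.COLOR_BGR2HSV)
u,v=313,110
print(p[v-22:v+23:4,u+18].tolist())
wh=(p.min(2)>120)&(h[...,1]<40)
print(rect(c,(u-32,v-32,u+32,v+32),wh,66)[0])
cop=(h[...,0]<16)&(h[...,1]>60)&(h[...,1]<180)&(h[...,2]>60)
for z in(54,48):print(rect(c,(u-60,v-60,u+60,v+60),cop,z)[0])
x,y=-np.sin(np.radians(4.7)),np.cos(np.radians(4.7))
for d in(36,40,46,50,54):
  q=proj(c,[567+x*d,-206+y*d,56]);print('tab',d,np.round(q),p[int(q[1]),int(q[0])])
E
```

```text
[[181, 194, 196], [177, 191, 192], [180, 192, 194], [117, 128, 129], [118, 129, 131], [173, 186, 188], [122, 131, 132], [129, 140, 141], [167, 179, 181], [171, 184, 185], [168, 179, 180], [180, 192, 192]]
((566.606689453125, -207.28456115722656), (43.03131103515625, 42.675376892089844), 4.594127178192139)
((565.6837158203125, -195.03231811523438), (64.41627502441406, 87.739013671875), 4.596755027770996)
((565.6971435546875, -194.7181396484375), (65.78661346435547, 89.60547637939453), 4.596726894378662)
tab 36 [314. 149.] [ 79 109 174]
tab 40 [314. 153.] [ 76 107 172]
tab 46 [314. 159.] [30 28 25]
tab 50 [314. 163.] [40 48 68]
tab 54 [314. 167.] [ 77 106 170]
```

```bash
python3 -c "
from rig import ctrl
print(ctrl.finish_job())"
```

```text
the job is handed in; nothing more can be done
None
```

The steel plate (tab in the black slot) and then the copper plate (tab in the red slot) are home on the post, spacers up and released. I handed the job in at about 31 s with the hand clear, but checked the copper by contact force, seated height and image measurement only, since all ten picture views were used.

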